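# Show the packer what goes into which pan

### The arm

A 6-joint arm with a two-finger parallel gripper is mounted at the origin on the work surface. World frame = base frame: x ahead of the robot, y to its left, z up, the work surface at z = 0. Lengths are in m, angles in degrees, forces in N, time in s.
With the tool pointing down it reaches from about 0.4 to 0.825 m from the base axis. Payload 7 kg.
Tool frame: the origin (TCP) lies at the very end of the fingers, on their centre line; the grasp point (between the pads) lies 19 mm behind it; z points along the fingers, y is the direction in which the jaws open and shut (so a half turn about z gives the same grasp; the last joint's range is limited). The gripper opens to 88 mm and grips with 3 to 60 N. Pads are 19 mm wide; open, the fingers measure 130 mm over their backs; the gripper's body (78 mm by 193 mm) begins 47 mm behind the grasp point.
Start: joints at [16.507, 20.546, 0.682, 0, -70.136, -16.507], TCP at [0.675, -0, 0.227] pointing down, gripper open.
Joint ranges: [-176.03, 176.03], [-82.01, 121.73], [-58.28, 71.71], [-173.87, 95.51], [-174.79, -0.11], [-173.66, 173.66]. Speed limits (degrees/s): [136.94, 136.94, 172.46, 180, 180, 180].

### API

Orientations are given as [roll, pitch, yaw] about the fixed x, y, z axes, in that order (R = Rz(yaw) Ry(pitch) Rx(roll)).
In Python, from plant import telemetry, snapshot, calibration, workorder gives the robot as it stands. The module is installed in compiled form; this text tells all that it offers.
- The arm moves only by the tool step_arm, never from a script. Its argument "plan" is text: rows parted by semicolons, each of 7 numbers parted by spaces: the finger opening in cm, from 0 to 8.76, then the shift along the tool's x, y, z in cm, then the turn, a rotation vector about the tool's x, y, z in degrees. A call has 1 to 12 rows; each row shifts and turns the commanded pose from where the row before left it, along the tool's axes as they then stand; what a row does not reach is not made up. A row lasts 1/12 s, in which the tool goes at most 41.7 mm and 7.16 degrees, less where a joint would pass 70% of its speed; a pose out of reach is approached as far as the arm can. A call with a gripper value outside its range is refused whole. The fingers move at their own pace and stop on an object; the grip force is fixed at half the most. Time passes only in rows, so rows that do not move let the fingers close. It gives the time, the measured TCP pose, the force and the opening at its end, in the units of the state.
- telemetry.get_obs(): the state, without advancing time (a new reading comes with each control period).
- snapshot(name): name is "scene" or "side" or "wrist"; returns the picture (420x560x3 uint8, blue, green, red); there is no depth.
- calibration(name): a dict with "K" (3x3 intrinsics, pixels), "k1" (the pictures are not rectified: a ray, as slopes to the right and down, at radius r is drawn at 1 + k1 r^2 times it, then the intrinsics apply), "camera_from_world" (4x4, takes a point from world to camera coordinates). Camera axes: x right, y up, looking along -z (the intrinsics and any distortion apply to the point x, -y, -z); pixel columns grow to the right and rows downward; lengths in m; the calibration is good to about 2 mm. A picture is of the moment at which its call begins: read the wrist's pose just before it. calibration takes no time and is no camera call; for the wrist camera it gives the pose at the moment of the call.
- workorder.close_job(): hands the job in, once; it reports no verdict.
The state is a dict: "clock": time; "joint_pos": joint angles; "qvel": joint speeds; "tau": joint torques, N m; "tool_pos": TCP position; "orientation": TCP orientation; "force": force on the tool from outside, world axes, zero at the start; "moment": the same for the moment, N m; "opening": finger opening in m.
Only numpy, scipy, OpenCV 4.12 (cv2) and the standard library are available. Lean on these libraries where they do the work, as an engineer would, in place of code of your own. Each camera call takes 0.05 s, during which the arm holds its last target.

### The job

We are packing the camp kitchen in the garage. Show the packer what to load next: with the fingertips, point from about 3 cm above at the cap of the shorter squeeze bottle for two seconds, then in the same way at the mouth of the mug with the handle, and last over the middle of the mouth of the empty foil pan they should go into, and finish while still pointing there. Touch and move nothing, and do not dip down to point at any of the other bottles, cups or pans.

Things in the scene. Friction and masses are not known exactly. Their poses are not given: they have to be found in the camera images.
- short_bottle_cap (a point): centre of the flat top of the white cap of the shorter squeeze bottle, a cream plastic bottle standing upright and loose on the bench, 115 mm tall, 58 mm in diameter, cap 38 mm wide; z axis up. The point is 115 mm above the bench
- tall_bottle_cap (a point): the same point on the taller squeeze bottle, alike but 175 mm tall; not to be pointed at
- mug_rim (a point): centre of the open mouth, at rim height, of the steel mug that has a handle on its side: 85 mm tall, 76 mm in diameter, handle sticking out about 37 mm further to one side; loose, upright; z axis up
- plain_cup_rim (a point): the same point of the plain steel cup without a handle, also 85 mm tall and 76 mm across the rim, a little narrower at the foot; loose, upright; not to be pointed at
- empty_pan_mouth (a point): centre of the mouth, at lip height 40 mm above the bench, of the empty foil pan: a fixed shallow aluminium tray about 140 mm (its x) by 110 mm (its y), 40 mm high, floor 3 mm thick; z axis up
- tin_pan_mouth (a point): the same point of an alike fixed foil pan with a tin standing in it; not to be pointed at
- carton_pan_mouth (a point): the same point of an alike fixed foil pan with a carton standing in it; not to be pointed at
- tin: steel tin, 66 mm in diameter, 52 mm tall, loose, upright in its pan; origin at the centre of its underside; leave alone
- carton: plain cardboard carton 85 x 55 x 50 mm, loose in its pan; origin at the centre of its underside; leave alone

How it is judged (in metres and radians):
On the way, in this order (a step that is already met when the one before it is completed fails the run):
1. the fingertips dwell just above the cap of the shorter bottle (horizontal distance between the grasp point and short_bottle_cap below 0.025 m and z of the grasp point in the frame of short_bottle_cap between 0.018 and 0.08 m), for 1.5 s.
2. the fingertips dwell just above the mouth of the mug with the handle (horizontal distance between the grasp point and mug_rim below 0.025 m and z of the grasp point in the frame of mug_rim between 0.018 and 0.08 m), for 1.5 s.
3. the fingertips dwell just above the middle of the empty pan (horizontal distance between the grasp point and empty_pan_mouth below 0.03 m and z of the grasp point in the frame of empty_pan_mouth between -0.005 and 0.08 m), for 1.5 s.
At the end, for the whole second after the job is handed in: The robot is still pointing at the empty pan: the grasp point between the fingers is within 30 mm sideways of the middle of its mouth and from 5 mm below to 80 mm above the lip; every loose thing is within 8 mm of where it started (all of step 3 and distance of each of short_bottle_cap, tall_bottle_cap, mug_rim, plain_cup_rim, tin, carton from where it was at the start of the episode below 0.008 m); the robot touches nothing.
It fails at once if the robot touches something (more than 0.5 N) (contact force between any of the fingers, the arm and anything else above 0.5 N).
It fails at once if a loose thing is moved, lifted or tipped (more than 8 mm) (distance of any of short_bottle_cap, tall_bottle_cap, mug_rim, plain_cup_rim, tin, carton from where it was at the start of the episode above 0.008 m).
It fails at once if it points closely at another bottle, cup or pan (grasp point within 20 mm sideways and less than 60 mm above its top or lip) ((horizontal distance between the grasp point and tall_bottle_cap below 0.02 m and z of the grasp point in the frame of tall_bottle_cap between -0.02 and 0.06 m) or (horizontal distance between the grasp point and plain_cup_rim below 0.02 m and z of the grasp point in the frame of plain_cup_rim between -0.02 and 0.06 m) or (horizontal distance between the grasp point and tin_pan_mouth below 0.02 m and z of the grasp point in the frame of tin_pan_mouth between -0.02 and 0.06 m) or (horizontal distance between the grasp point and carton_pan_mouth below 0.02 m and z of the grasp point in the frame of carton_pan_mouth between -0.02 and 0.06 m)).
It also fails if it takes over 64 s, if anything falls off the work surface, if the arm or the gripper's body presses on something with over 40 N, if the wrist force passes 120 N, or if a joint passes its speed limit or range.

## Working session

There is one attempt and no reset: what is moved stays moved. The work goes in short steps, Python scripts to look and compute and a tool call to move; the robot and the scene stay as the last step left them, time stands still between calls to the robot, and variables do not carry over. Pictures are saved under pics/ and viewed, and the job is handed in when it is done.

Besides the shell and the picture viewer there is one more tool, called after ">>>" as name(argument=value, ...) on one line, values as JSON. step_arm: Moves the arm, as the interface text tells. Its arguments: {"type":"object","properties":{"plan":{"type":"string"}},"required":["plan"]}

```bash
mkdir -p pics; python3 - <<'E'
from plant import telemetry, snapshot, calibration
import cv2,numpy as np
print(telemetry.get_obs())
for n in("scene","side","wrist"):
    c=calibration(n)
    print(n,c)
    cv2.imwrite(f"pics/{n}0.png",snapshot(n))
E
```

```text
{'clock': 0.0, 'joint_pos': array([ 1.65083699e+01,  2.05905682e+01,  6.33096226e-01, -1.97852261e-02,
       -7.01357561e+01, -1.65073531e+01]), 'qvel': array([-0.00041437,  0.02618143, -0.05787321,  0.08671504,  0.03327469,
       -0.06420881]), 'tau': array([-8.00930356e-04, -5.82726967e+01,  2.93058443e+01,  6.99745238e+00,
        6.93249181e-03, -2.06530804e-04]), 'tool_pos': array([ 6.74504722e-01, -1.36079212e-05,  2.25628381e-01]), 'orientation': array([ 1.79905329e+02, -8.65943568e-03, -9.00057141e+01]), 'force': array([ 0.36372313, -0.36764937, -0.56546621]), 'moment': array([-0.06926917,  0.01344791, -0.00546571]), 'opening': 0.08762033920739531}
scene {'K': array([[439.20469334,   0.        , 283.46439856],
       [  0.        , 439.20469334, 215.00581907],
       [  0.        ,   0.        ,   1.        ]]), 'k1': 0.03745891575854588, 'camera_from_world': array([[ 0.33670499,  0.94153636, -0.01179146, -0.1773822 ],
       [-0.69672268,  0.25754137,  0.66951472,  0.29937182],
       [ 0.63340924, -0.21721357,  0.7427052 , -1.25020908],
       [ 0.        ,  0.        ,  
[... 347 characters left out ...]
986, -0.28613025],
       [-0.32822947, -0.64899835,  0.68634288, -0.77644797],
       [ 0.        ,  0.        ,  0.        ,  1.        ]])}
wrist {'K': array([[362.40390458,   0.        , 279.45709373],
       [  0.        , 362.40390458, 207.79112318],
       [  0.        ,   0.        ,   1.        ]]), 'k1': 0.030731229869974768, 'camera_from_world': array([[-9.99997633e-01,  2.40222775e-04,  2.16241865e-03,
         6.73106631e-01],
       [-8.43916619e-04, -9.58900864e-01, -2.83740059e-01,
         3.61248276e-02],
       [ 2.00538428e-03, -2.83741213e-01,  9.58898797e-01,
        -3.93017840e-01],
       [ 0.00000000e+00,  0.00000000e+00,  0.00000000e+00,
         1.00000000e+00]])}
```

View pics/scene0.png

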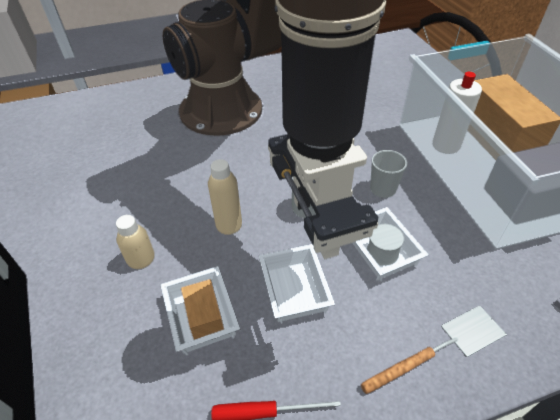

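View pics/side0.png

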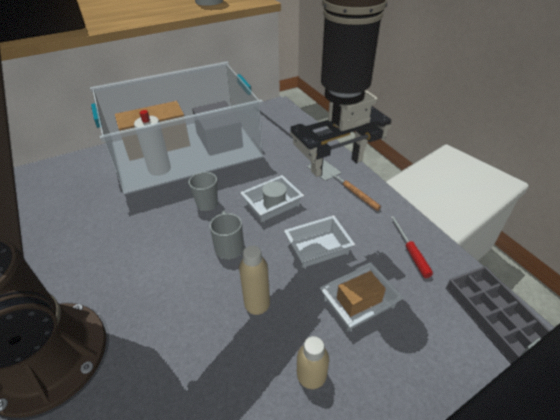

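View pics/wrist0.png

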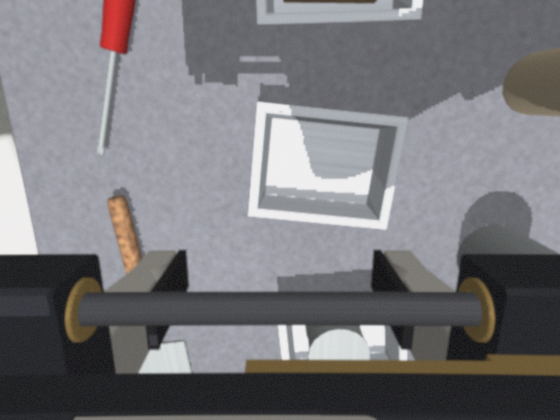

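Scene and side show the short bottle, about (128,222) and (314,345), and the tall one at (220,168) and (253,256). The empty pan is the middle one, about (297,283) and (319,241). The cups in the side view are at (205,190) and (227,237). I'll zoom in to find which one has the handle.

```bash
python3 - <<'E'
import cv2,numpy as np
a=cv2.imread("pics/side0.png")[160:270,170:290]; b=cv2.imread("pics/scene0.png")[130:250,250:430]
a=cv2.resize(a,None,fx=4,fy=4,interpolation=2);b=cv2.resize(b,None,fx=4,fy=4,interpolation=2)
cv2.imwrite("pics/za.png",cv2.convertScaleAbs(a,alpha=1.5));cv2.imwrite("pics/zb.png",cv2.convertScaleAbs(b,alpha=1.5))
E
```

```text
(no output)
```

View pics/za.png

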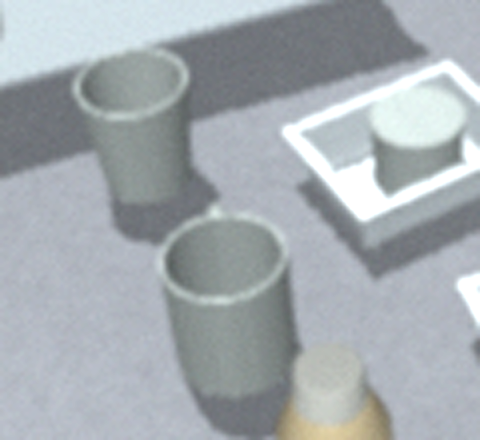

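View pics/zb.png

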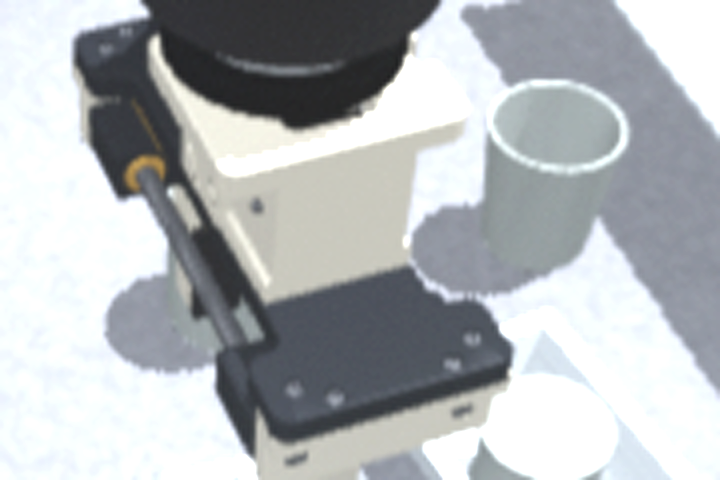

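The straight-sided near cup (side view, rim centre about (226,224)) has a bump behind its rim, which is probably the handle. The far cup (203,181) is tapered and plain. Next I'll zoom on the caps and the pan.

```bash
python3 - <<'E'
import cv2,numpy as np
s=cv2.imread("pics/side0.png"); c=cv2.imread("pics/scene0.png")
f=lambda im,x,y:cv2.resize(im[y:y+70,x:x+95],(380,280),interpolation=2)
p=np.vstack([np.hstack([f(c,90,200),f(s,275,325)]),np.hstack([f(c,250,240),f(s,275,205)])])
cv2.imwrite("pics/zc.png",p)
E
```

```text
(no output)
```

View pics/zc.png

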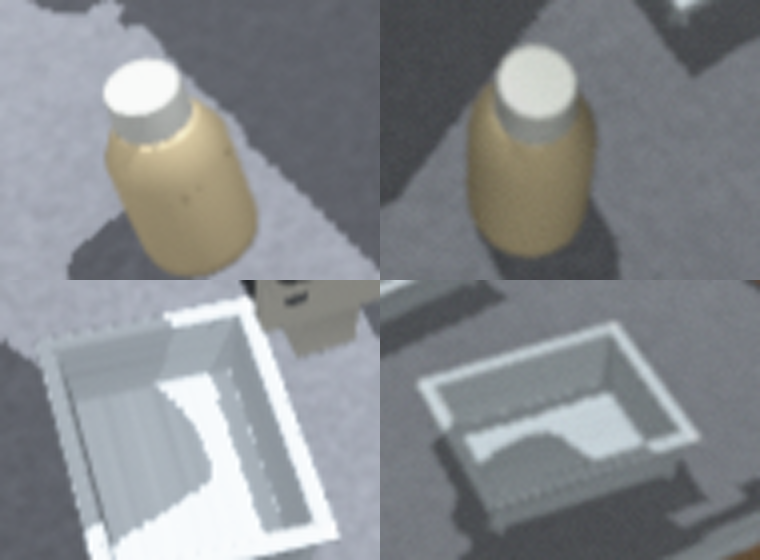

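```bash
cat >h.py <<'E'
import numpy as np,cv2
from plant import calibration
def ray(cal,uv):
    K=cal["K"];d=np.array([cal["k1"],0,0,0,0.])
    x,y=cv2.undistortPoints(np.array([[uv]],float),K,d)[0,0]
    T=cal["camera_from_world"];R=T[:3,:3]
    return -R.T@T[:3,3], R.T@np.array([x,-y,-1.])
def plane(cal,uv,z):
    o,d=ray(cal,uv);return (o+d*(z-o[2])/d[2])[:2].round(4)
E
python3 - <<'E'
from h import *
s=calibration("side");c=calibration("scene");w=calibration("wrist")
print("short",plane(c,(125.5,222),.115),plane(s,(314.2,345.5),.115))
print("tall",plane(c,(220,168),.175),plane(s,(253,256),.175))
print("near cup",plane(s,(226,224.2),.085))
print("far cup",plane(s,(202.8,180.7),.085),plane(c,(389.5,161.8),.085))
for cal,ps in((w,[(258,102),(408,117),(388,229),(249,216)]),(c,[(260,256),(311,245),(334.5,304.5),(272,320)]),(s,[(284.5,231.2),(334.2,215.5),(355,244.5)])):
    P=np.array([plane(cal,p,.04) for p in ps]);print(P,P.mean(0),(P[0]+P[2])/2)
print("carton pan", plane(c,(200,308),.04),"tin pan",plane(s,(272,198),.04))
E
```

```text
short [ 0.4543 -0.2827] [ 0.4514 -0.2845]
tall [ 0.4375 -0.0921] [ 0.4249 -0.1018]
near cup [0.4367 0.0905]
far cup [0.4436 0.2748] [0.4463 0.2765]
[[ 0.6929 -0.0755]
 [ 0.5548 -0.0619]
 [ 0.5637  0.0477]
 [ 0.7038  0.0338]] [ 0.6288   -0.013975] [ 0.6283 -0.0139]
[[ 0.5602 -0.0598]
 [ 0.5693  0.0432]
 [ 0.7074  0.0319]
 [ 0.6982 -0.0818]] [ 0.633775 -0.016625] [ 0.6338  -0.01395]
[[ 0.568   0.0424]
 [ 0.7073  0.0308]
 [ 0.6954 -0.077 ]] [ 0.6569     -0.00126667] [ 0.6317 -0.0173]
carton pan [ 0.6322 -0.1937] tin pan [0.5972 0.1692]
```

>>> step_arm(plan="2 0 0 -1.7 0 0 0;2 0 0 -1.7 0 0 0;2 1.4 1.1 0 0 0 0;2 1.4 1.1 0 0 0 0;2 1.4 1.1 0 0 0 0;2 1.4 1.1 0 0 0 0;2 1.4 1.1 0 0 0 0;2 1.4 1.1 0 0 0 0;2 1.4 1.1 0 0 0 0;2 1.4 1.1 0 0 0 0;2 1.4 1.1 0 0 0 0;2 1.4 1.1 0 0 0 0")

```text
clock: 1.15
tool_pos: [0.5638, -0.1415, 0.2606]
orientation: [-180.0, 0.0, -90.0]
force: [-0.3, 0.4, 0.6]
opening: 0.0207
```

>>> step_arm(plan="2 1.4 1.1 0 0 0 0;2 1.4 1.1 0 0 0 0;2 1.4 1.1 0 0 0 0;2 1.4 1.1 0 0 0 0;2 1.4 1.1 0 0 0 0;2 1.4 1.1 0 0 0 0;2 1.4 1.1 0 0 0 0;2 1.4 1.1 0 0 0 0;2 1.4 1.1 0 0 0 0;2 1.4 1.1 0 0 0 0;2 0 0 0 0 0 0;2 0 0 0 0 0 0")

```text
clock: 2.15
tool_pos: [0.454, -0.2811, 0.2607]
orientation: [-180.0, -0.0, -90.1]
force: [-0.4, 0.2, -0.2]
opening: 0.0201
```

```bash
python3 - <<'E'
from plant import telemetry, snapshot, calibration
import cv2
o=telemetry.get_obs();print(o["clock"],o["tool_pos"],o["orientation"],o["opening"],o["joint_pos"])
cv2.imwrite("pics/a.png",__import__("numpy").vstack([snapshot("scene")[:350],snapshot("wrist")])[:,:560][100:700])
cv2.imwrite("pics/scene1.png",snapshot("scene"))
E
```

```text
2.15 [ 0.45401296 -0.28105048  0.26067607] [-1.79987021e+02 -3.00451598e-03 -9.01019978e+01] 0.020051328155873224 [-1.07074766e+01  5.96762349e+00 -1.40145048e+01  6.00645154e-04
 -7.00045613e+01  1.06052738e+01]
```

View pics/a.png

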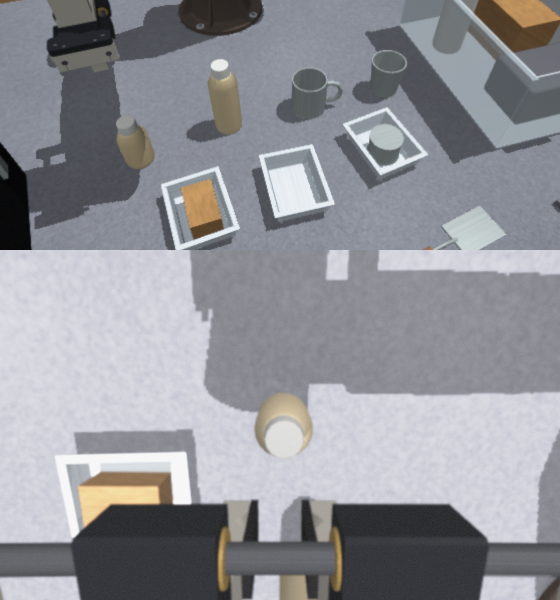

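View pics/scene1.png

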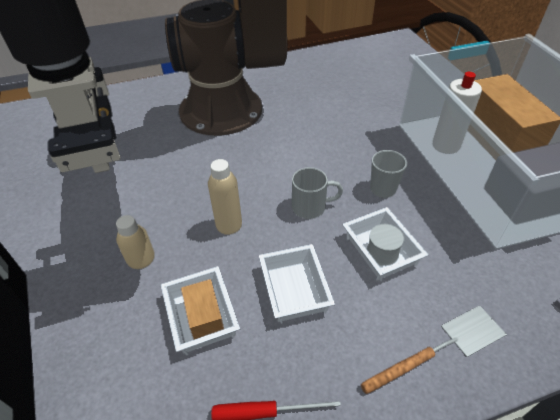

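Scene view: the near cup, rim about (310,179), has its handle at (332,191), so it is the mug. The wrist view shows the short cap at (284,188). I'll cross-check both.

```bash
python3 - <<'E'
from h import *
s=calibration("side");c=calibration("scene");w=calibration("wrist")
print("short wrist",plane(w,(284,188),.115))
print("mug",plane(c,(310,179),.085), "short",plane(c,(125.5,222),.115))
P=np.array([plane(c,p,.04) for p in [(260,261),(316,246),(332,302),(274,320)]]);print(P,P.mean(0))
E
```

```text
short wrist [ 0.4501 -0.2844]
mug [0.4363 0.0931] short [ 0.4543 -0.2827]
[[ 0.5716 -0.0634]
 [ 0.575   0.0515]
 [ 0.7013  0.0298]
 [ 0.6994 -0.0786]] [ 0.636825 -0.015175]
```

Short cap is at (0.452, -0.284), mug at (0.437, 0.092), pan at (0.632, -0.015). The views agree within 5 mm. Descending 12 cm over the cap, then dwelling.

>>> step_arm(plan="2 0.3 0.2 1 0 0 0;2 0 0 1 0 0 0;2 0 0 1 0 0 0;2 0 0 1 0 0 0;2 0 0 1 0 0 0;2 0 0 1 0 0 0;2 0 0 1 0 0 0;2 0 0 1 0 0 0;2 0 0 1 0 0 0;2 0 0 1 0 0 0;2 0 0 1 0 0 0;2 0 0 1 0 0 0")

```text
clock: 3.3
tool_pos: [0.453, -0.283, 0.1396]
orientation: [-180.0, 0.0, -90.0]
force: [-0.0, -1.1, -0.2]
opening: 0.0196
```

>>> step_arm(plan="2 0 0 0 0 0 0;2 0 0 0 0 0 0;2 0 0 0 0 0 0;2 0 0 0 0 0 0;2 0 0 0 0 0 0;2 0 0 0 0 0 0;2 0 0 0 0 0 0;2 0 0 0 0 0 0;2 0 0 0 0 0 0;2 0 0 0 0 0 0;2 0 0 0 0 0 0;2 0 0 0 0 0 0")

```text
clock: 4.3
tool_pos: [0.453, -0.283, 0.1405]
orientation: [180.0, 0.0, -90.0]
force: [0.3, -0.2, 0.1]
opening: 0.0199
```

```bash
python3 - <<'E'
from plant import snapshot
import cv2,numpy as np
a=snapshot("scene");b=snapshot("side")
cv2.imwrite("pics/b.png",np.hstack([cv2.resize(a[130:290,60:220],(400,400)),cv2.resize(b[240:420,220:400],(400,400))]))
E
```

```text
(no output)
```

View pics/b.png

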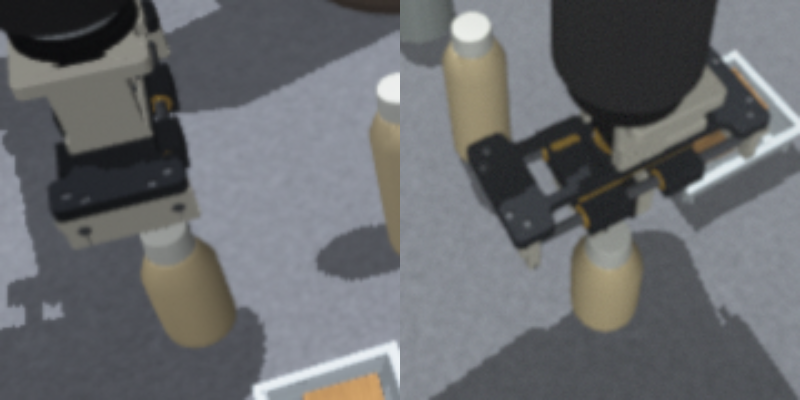

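Both views show the fingertips right above the short cap (crops about (165,230) and (610,235)), clear of everything. Holding longer.

>>> step_arm(plan="2 0 0 0 0 0 0;2 0 0 0 0 0 0;2 0 0 0 0 0 0;2 0 0 0 0 0 0;2 0 0 0 0 0 0;2 0 0 0 0 0 0;2 0 0 0 0 0 0;2 0 0 0 0 0 0;2 0 0 0 0 0 0;2 0 0 0 0 0 0;2 0 0 0 0 0 0;2 0 0 0 0 0 0")

```text
clock: 5.4
tool_pos: [0.453, -0.283, 0.1406]
orientation: [180.0, 0.0, -90.0]
force: [-0.3, -0.6, 0.5]
opening: 0.0201
```

>>> step_arm(plan="2 0 0 0 0 0 0;2 0 0 -1.3 0 0 0;2 0 0 -1.3 0 0 0;2 0 0 -1.3 0 0 0;2 0 0 -1.3 0 0 0;2 0 0 -1.3 0 0 0;2 0 0 -1.3 0 0 0;2 0 0 -1.3 0 0 0;2 0 0 -1.3 0 0 0;2 0 0 -1.3 0 0 0;2 0 0 -1.3 0 0 0;2 0 0 0 0 0 0")

```text
clock: 6.4
tool_pos: [0.454, -0.2836, 0.2733]
orientation: [-179.8, -0.1, -90.0]
force: [1.7, -1.0, 1.3]
opening: 0.0201
```

>>> step_arm(plan="2 -1.5 0 0 0 0 0;2 -1.5 0 0 0 0 0;2 -1.5 0 0 0 0 0;2 -1.5 0 0 0 0 0;2 -1.5 0 0 0 0 0;2 -1.5 0 0 0 0 0;2 -1.5 0 0 0 0 0;2 -1.5 0 0 0 0 0;2 -1.5 0 0 0 0 0;2 -1.5 0 0 0 0 0;2 -1.5 0 0 0 0 0;2 -1.5 0 0 0 0 0")

```text
clock: 7.4
tool_pos: [0.4526, -0.1023, 0.27]
orientation: [180.0, 0.0, -90.0]
force: [1.2, 0.6, -0.2]
opening: 0.0201
```

>>> step_arm(plan="2 -1.5 0 0 0 0 0;2 -1.5 0 0 0 0 0;2 -1.5 0 0 0 0 0;2 -1.5 0 0 0 0 0;2 -1.5 0 0 0 0 0;2 -1.5 0 0 0 0 0;2 -1.5 0.3 0 0 0 0;2 -1.5 0.3 0 0 0 0;2 -1.5 0.3 0 0 0 0;2 -1.5 0.3 0 0 0 0;2 -1.5 0.3 0 0 0 0;2 -1.5 0 0 0 0 0")

```text
clock: 8.4
tool_pos: [0.4372, 0.0776, 0.27]
orientation: [180.0, 0.0, -90.0]
force: [-0.7, -0.7, 0.0]
opening: 0.02
```

>>> step_arm(plan="2 -1.5 0 0 0 0 0;2 0 0 0 0 0 0;2 0 0 0 0 0 0;2 0 0 0 0 0 0")

```text
clock: 8.73
tool_pos: [0.4377, 0.0916, 0.2702]
orientation: [180.0, -0.0, -90.0]
force: [0.0, 0.4, -0.5]
opening: 0.0197
```

```bash
python3 - <<'E'
from plant import snapshot,telemetry
from h import *
o=telemetry.get_obs();print(o["tool_pos"],o["joint_pos"])
w=calibration("wrist");np.save("w.npy",w,allow_pickle=True)
cv2.imwrite("pics/w2.png",snapshot("wrist"))
E
```

```text
[0.43772519 0.09164949 0.27015733] [ 3.72175914e+01 -3.23694762e+00 -2.22753432e+01 -4.68787384e-03
 -7.09999416e+01 -3.71978662e+01]
```

View pics/w2.png

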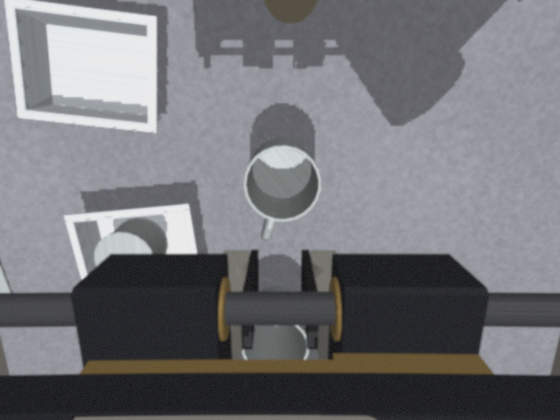

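The wrist view shows the mug with its handle, rim centre (282,183).

```bash
python3 - <<'E'
from h import *
w=np.load("w.npy",allow_pickle=True).item()
print(plane(w,(282,183),.085))
P=np.array([plane(w,p,.04) for p in [(8,2),(158,12),(156,132),(19,118)]]);print(P.mean(0))
E
```

```text
[0.4341 0.0916]
[ 0.628775 -0.014125]
```

>>> step_arm(plan="2 0 0 1 0 0 0;2 0 0 1 0 0 0;2 0 0 1 0 0 0;2 0 0 1 0 0 0;2 0 0 1 0 0 0;2 0 0 1 0 0 0;2 0 0 1 0 0 0;2 0 0 1 0 0 0;2 0 0 1 0 0 0;2 0 0 1 0 0 0;2 0 0 1 0 0 0;2 0 0 0 0 0 0")

```text
clock: 9.78
tool_pos: [0.4369, 0.0914, 0.1583]
orientation: [179.8, -0.1, -90.0]
force: [-0.6, -0.4, 0.9]
opening: 0.02
```

>>> step_arm(plan="2 0 0 1 0 0 0;2 0 0 1 0 0 0;2 0 0 1 0 0 0;2 0 0 1 0 0 0;2 0 0 1 0 0 0;2 0 0 0 0 0 0;2 0 0 0 0 0 0;2 0 0 0 0 0 0;2 0 0 0 0 0 0;2 0 0 0 0 0 0;2 0 0 0 0 0 0;2 0 0 0 0 0 0")

```text
clock: 10.78
tool_pos: [0.4381, 0.0921, 0.1109]
orientation: [-180.0, 0.0, -90.0]
force: [0.3, -1.1, -0.3]
opening: 0.02
```

>>> step_arm(plan="2 0 0 0 0 0 0;2 0 0 0 0 0 0;2 0 0 0 0 0 0;2 0 0 0 0 0 0;2 0 0 0 0 0 0;2 0 0 0 0 0 0;2 0 0 0 0 0 0;2 0 0 0 0 0 0;2 0 0 0 0 0 0;2 0 0 0 0 0 0;2 0 0 0 0 0 0;2 0 0 0 0 0 0")

```text
clock: 11.78
tool_pos: [0.438, 0.092, 0.1106]
orientation: [-180.0, 0.0, -90.0]
force: [-0.5, 0.0, 0.9]
opening: 0.02
```

```bash
python3 - <<'E'
from plant import snapshot
import cv2,numpy as np
a=snapshot("scene");b=snapshot("side")
cv2.imwrite("pics/c.png",np.hstack([cv2.resize(a[90:250,240:400],(400,400)),cv2.resize(b[140:320,140:320],(400,400))]))
E
```

```text
(no output)
```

View pics/c.png

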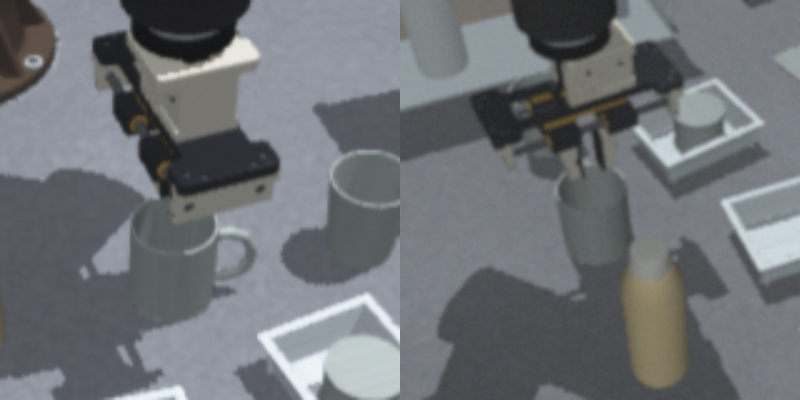

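>>> step_arm(plan="2 0 0 0 0 0 0;2 0 0 0 0 0 0;2 0 0 0 0 0 0;2 0 0 0 0 0 0;2 0 0 0 0 0 0;2 0 0 0 0 0 0;2 0 0 0 0 0 0;2 0 0 0 0 0 0")

```text
clock: 12.55
tool_pos: [0.438, 0.092, 0.1106]
orientation: [-180.0, 0.0, -90.0]
force: [0.3, 1.1, -0.0]
opening: 0.0197
```

The fingertips point into the mug's mouth, clear of it. Now up and over to the pan.

>>> step_arm(plan="2 0 0 -1.2 0 0 0;2 0 0 -1.2 0 0 0;2 0 0 -1.2 0 0 0;2 0 0 -1.2 0 0 0;2 0 0 -1.2 0 0 0;2 0 0 -1.2 0 0 0;2 0 0 -1.2 0 0 0;2 0 0 -1.2 0 0 0;2 0 0 -1.2 0 0 0;2 0 0 -1.2 0 0 0;2 0 0 0 0 0 0;2 0 0 0 0 0 0")

```text
clock: 13.55
tool_pos: [0.4381, 0.0922, 0.2308]
orientation: [-179.9, 0.1, -90.0]
force: [0.9, 1.0, -0.2]
opening: 0.0199
```

>>> step_arm(plan="2 0.9 -1.6 0 0 0 0;2 0.9 -1.6 0 0 0 0;2 0.9 -1.6 0 0 0 0;2 0.9 -1.6 0 0 0 0;2 0.9 -1.6 0 0 0 0;2 0.9 -1.6 0 0 0 0;2 0.9 -1.6 0 0 0 0;2 0.9 -1.6 0 0 0 0;2 0.9 -1.6 0 0 0 0;2 0.9 -1.6 0 0 0 0;2 0.9 -1.6 0 0 0 0;2 0.8 -1.7 0 0 0 0")

```text
clock: 14.55
tool_pos: [0.6311, -0.0157, 0.229]
orientation: [179.9, -0.0, -90.0]
force: [-0.9, 0.3, -0.3]
opening: 0.0202
```

>>> step_arm(plan="2 0 0 1.4 0 0 0;2 0 0 1.4 0 0 0;2 0 0 1.4 0 0 0;2 0 0 1.4 0 0 0;2 0 0 1.4 0 0 0;2 0 0 1.4 0 0 0;2 0 0 1.4 0 0 0;2 0 0 1.4 0 0 0;2 0 0 1.4 0 0 0;2 0 0 1.4 0 0 0;2 0 0 1.4 0 0 0;2 0 0 0 0 0 0")

```text
clock: 15.55
tool_pos: [0.6283, -0.0154, 0.0724]
orientation: [179.6, -0.0, -90.0]
force: [-1.1, 0.2, -0.2]
opening: 0.0198
```

>>> step_arm(plan="2 0 0 0 0 0 0;2 0 0 0 0 0 0;2 0 0 0 0 0 0;2 0 0 0 0 0 0;2 0 0 0 0 0 0;2 0 0 0 0 0 0;2 0 0 0 0 0 0;2 0 0 0 0 0 0;2 0 0 0 0 0 0;2 0 0 0 0 0 0;2 0 0 0 0 0 0;2 0 0 0 0 0 0")

```text
clock: 16.55
tool_pos: [0.631, -0.015, 0.0765]
orientation: [180.0, -0.0, -90.0]
force: [0.3, -0.1, 0.7]
opening: 0.0203
```

```bash
python3 - <<'E'
from plant import snapshot
import cv2,numpy as np
a=snapshot("scene");b=snapshot("side")
cv2.imwrite("pics/d.png",np.hstack([cv2.resize(a[60:380,60:440],(400,337)),cv2.resize(b[100:420,140:520],(400,337))]))
E
```

```text
(no output)
```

View pics/d.png

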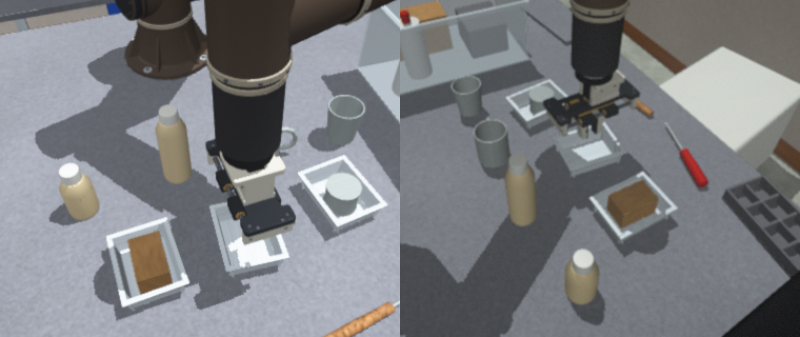

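>>> step_arm(plan="2 0 0 0 0 0 0;2 0 0 0 0 0 0;2 0 0 0 0 0 0;2 0 0 0 0 0 0;2 0 0 0 0 0 0;2 0 0 0 0 0 0;2 0 0 0 0 0 0;2 0 0 0 0 0 0;2 0 0 0 0 0 0;2 0 0 0 0 0 0;2 0 0 0 0 0 0;2 0 0 0 0 0 0")

```text
clock: 17.65
tool_pos: [0.631, -0.0151, 0.0766]
orientation: [180.0, -0.0, -90.0]
force: [0.6, 0.3, 1.1]
opening: 0.0201
```

>>> step_arm(plan="2 0 0 0.7 0 0 0;2 0 0 0 0 0 0;2 0 0 0 0 0 0;2 0 0 0 0 0 0;2 0 0 0 0 0 0;2 0 0 0 0 0 0;2 0 0 0 0 0 0;2 0 0 0 0 0 0;2 0 0 0 0 0 0;2 0 0 0 0 0 0;2 0 0 0 0 0 0;2 0 0 0 0 0 0")

```text
clock: 18.65
tool_pos: [0.631, -0.015, 0.0696]
orientation: [-180.0, -0.0, -90.0]
force: [-0.4, -0.5, 0.3]
opening: 0.0195
```

```bash
python3 - <<'E'
from plant import workorder,telemetry
print(telemetry.get_obs()["tool_pos"]);print(workorder.close_job())
E
```

```text
[ 0.63099387 -0.01502306  0.06959703]
the job is handed in; nothing more can be done
None
```

I pointed for over two seconds each at the short bottle's cap, then the handled mug's mouth, then the middle of the empty pan. I handed the job in at about 18.7 s, still pointing at the pan. `close_job` gives no verdict, so I can't confirm the result beyond my own checks.

- **Height:** the fingertips were about 2.6 cm above the cap and the mug rim, and 3.0 cm above the pan lip at the end. The grasp point was about 4.5 to 5 cm up, inside the judged range.
- **Position:** where I had more than one view, the estimates for each target agreed within about 5 to 8 mm, inside the 25 to 30 mm allowed.
- **Which cup:** the handle was only hinted at in the first pictures, but the scene and wrist views later showed it clearly on the mug I pointed at.
- **Contact:** the force readings stayed around noise level, 1 N or so, with up to about 2 N while moving. That noise is above the 0.5 N limit, so I relied on the pictures, which showed clear gaps during all three dwells.
- **Things moved:** nothing looked out of place in the last pictures. I did not re-measure the positions of the loose things at the end.

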